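# Lock a label roll onto its unwinder with the bayonet cap

### The job

A fresh roll of labels is already on the unwinder. Put the black locking cap over the spindle with its finger bar in line with the two spindle lugs, press it down against the spring just until it comes free to turn, give it the quarter turn clockwise and let it rise until it has clicked home on the lugs and holds by itself. How deep it must go depends on where the spindle was clamped, so feel for it: never load the unwinder with more than about 2.5 kg (25 N), and leave the other things on the bench where they are.

Things in the scene. Friction and masses are not known exactly. Their poses are not given: they have to be found in the camera images.
- cap_grip (a point): loose black locking cap, standing upright on the bench, about 0.13 kg: ribbed round housing 62 mm across, 29 mm high, with an aluminium finger bar across its top, 52 long, 14 thick, 29 to 59 mm above the underside. Point on the axis in the bar, 51 mm above the underside, 22 mm above the housing's top. x along the bar, y across it (the way to pinch it), z up. The same after a half turn
- cap_bore (a point): centre of the cap's underside, axes as cap_grip: mouth of a 24.6 mm bore with two keyways 11 mm wide along +x and -x, below the ends of the bar. Inside, a quarter turn (75 to 94 degrees) round from each keyway, is a seat for a lug, with a ridge 3.5 mm above it on the way and a firm stop past it. From the keyways only a clockwise turn (seen from above) is free, once pressed down
- spindle_axis (a point): on the unwinder's upright spindle axis, level with the roll's upper face when unloaded (97 mm above the bench); fixed, z up; the lugs point along its +x and -x. The cap set down with its keyways over the lugs rests on the roll: cap_bore at this point. It must go down 5 to 16 mm, as the lugs stand, to turn; turned 80 to 90 degrees and eased off it rises 3.5 mm onto its seats and stays
- lug_level (a point): nominal top of the lugs, on the axis, 7 mm above spindle_axis. The spindle is a 22 mm steel post with two lugs 8 mm wide, 5 mm high, reaching 17 mm from the axis, and a tapered nose 6 mm above them. It was clamped by hand: lugs and nose really stand up to 5.5 mm higher or lower than this, which is not measured; the depths at which the cap turns, bottoms and locks shift with it
- platen (a joint): how far the roll on its sprung platen is pressed down, m (0 at the top). About 2 N starts it, then 0.3 N per mm. The cap comes free to turn at 3 to 7 N; 2 mm deeper the spindle's nose strikes the cap's ceiling (4 to 8 N) and the force climbs steeply: back off 1 mm from there to turn. Rubbing resists the turn with about 0.2 N m; in its seats the cap stands still while you ease off and let go
- unwinder: label unwinder fixed to the bench: grey base plate 160 x 124 mm, 13 mm high, a 79 mm high guide roller on its far left corner, a white label roll (96 mm across) with the spindle standing out of it. Origin on the bench under the spindle axis; x along the long side of the base, which is also the line of the lugs; z up
- spare_roll: spare white label roll lying on its flat side, 99 mm across, 60 mm high, core empty; a bystander; origin under its centre
- black_marker: black marker pen lying on the bench, a bystander; origin at its underside
- red_marker: red-capped marker pen lying on the bench, a bystander; origin at its underside
- carton: small cardboard carton 125 x 74 x 58 mm, a bystander; origin at its underside
- pencil: orange pencil lying on the bench, a bystander; origin at its underside
- stapler: stapler 68 x 149 x 44 mm, a bystander; origin at its underside
There are look-alikes about, which are no part of the job. Of the things shaped like the part that bears cap_grip, the black one is meant.

How it is judged:
By the outcome, as a careful person would: the job done as asked, in the order asked, and still so for the second after the job is handed in, with the robot touching nothing.
It also fails if it takes over 72 s, if anything falls off the work surface, if the arm or the gripper's body presses on something with over 40 N, if the wrist force passes 120 N, or if a joint passes its speed limit or range.

### The arm

A 6-joint arm with a two-finger parallel gripper is mounted at the origin on a cart in front of the work surface, level with it; the furniture and walls round the work are solid. World frame = base frame: x ahead of the robot, y to its left, z up, the work surface at z = 0. Lengths are in mm, angles in degrees, forces in N, time in s.
With the tool pointing down it reaches from about 350 to 850 mm from the base axis. Payload 8.1 kg.
Tool frame: the origin (TCP) lies on the mounting face of the last link; the fingertips stand 173 mm ahead of it and the grasp point (between the pads) lies 155 mm ahead of it; z points along the fingers, y is the direction in which the jaws open and shut (so a half turn about z gives the same grasp; the last joint's range is limited). The gripper opens to 85 mm and grips with 20 to 120 N. Pads are 22 mm wide; open, the fingers measure 114 mm over their backs; the gripper's body (76 mm by 85 mm) begins 54 mm behind the grasp point. The pads swing forward as they close: fully open they stand 13 mm farther back than shut.
Start: joints at [64.549, 7.471, 85.268, -0, 87.261, -4.893], TCP at [210.67, 561.805, 404.692] pointing down, gripper open.
Joint ranges: [-169.43, 169.43], [-51.17, 129.36], [1.28, 143.12], [-76.62, 256.62], [0, 156.53], [-152.29, 152.29]. Speed limits (degrees/s): [136.94, 136.94, 159.86, 180, 180, 180].

### API

Orientations are given as [roll, pitch, yaw] about the fixed x, y, z axes, in that order (R = Rz(yaw) Ry(pitch) Rx(roll)).
In Python, from bench import * gives the robot as it stands.
- The arm moves only by the tool arm_command, never from a script. Its argument "plan" is a list of rows, each an object of numbers: "jaw": the closure, from 0 (fully open) to 1 (shut); "dx", "dy", "dz": the shift along the tool's x, y, z in mm; "wx", "wy", "wz": the turn, a rotation vector about the tool's x, y, z in rad. A call has 1 to 12 rows; each row is the pose to reach, as a shift and turn from the pose commanded when the call began, along the tool's axes at that moment; what a row does not reach only later rows make up. A row lasts 1/10 s, in which the tool goes at most 50 mm and 8.59 degrees, less where a joint would pass 70% of its speed; a pose out of reach is approached as far as the arm can. A call with a gripper value outside its range is refused whole. The fingers move at their own pace and stop on an object; "squeeze" is the grip in N (left out, the last holds). Time passes only in rows, so rows that repeat a pose let the fingers close. It gives the time, the measured TCP pose, the force and the opening at its end, in the units of the state.
- sense(): the state, without advancing time (a new reading comes with each control period).
- snapshot(name): name is "side" or "top"; returns a dict with "pixels" (420x560x3 uint8, red, green, blue), "fx", "fy", "cx", "cy" (pixels), "extrinsics" (4x4, takes a point from camera to world coordinates). Camera axes: x right, y up, looking along -z (the intrinsics and any distortion apply to the point x, -y, -z); pixel columns grow to the right and rows downward; lengths in mm; the calibration is good to about 2 mm. A picture is of the moment at which its call begins. There is no depth.
- hand_in(): hands the job in, once; it reports no verdict.
Trained networks look in the newest picture that a camera, given by its name, has taken for a name from the list of things; names that differ only in an ending like _2 or _b are one class to them, and where a whole thing is asked for, a point or a joint stands for the part that bears it (a point fixed in the world has none). Each returns a list of dicts, best first, with "score" (0 to 1); they miss things now and then, are a little off and sometimes report something else, mostly with a low value. They report only what shows in the picture. A call takes as long as a camera call. They do not tell look-alikes from the thing itself.
- recognise(camera, target): "box" ([left, top, width, height] in pixels, round what is visible of it).
- pinpoint(camera, target): "pixel" ([column, row] in pixels: a listed point, or the origin of a listed thing).
The state is a dict: "time": time; "joint_pos": joint angles; "qd": joint speeds; "joint_efforts": joint torques, N m; "tool_pos": TCP position; "tcp_rot": TCP orientation; "ft_force": force on the tool from outside, world axes, zero at the start; "wrist_torque": the same for the moment, N m; "finger_gap": finger opening in mm.
Only numpy, scipy, OpenCV 4.12 (cv2) and the standard library are available. Lean on these libraries where they do the work, as an engineer would, in place of code of your own. Each camera call takes 0.05 s, during which the arm holds its last target.

## Working session

There is one attempt and no reset: what is moved stays moved. The work goes in short steps, Python scripts to look and compute and a tool call to move; the robot and the scene stay as the last step left them, time stands still between calls to the robot, and variables do not carry over. Pictures are saved under pics/ and viewed, and the job is handed in when it is done.

Besides the shell and the picture viewer there is one more tool, called as a command line: name --argument value ..., lists and objects as JSON in quotes. arm_command: Moves the arm, as the interface text tells. Its arguments: {"type":"object","properties":{"plan":{"type":"array"},"squeeze":{"type":"number"}},"required":["plan"]}

```bash
mkdir -p pics; ls
cat > h.py <<'E'
from bench import *
import numpy as np, cv2
def ray(s,px):
    E=np.array(s["extrinsics"]);d=np.array([(px[0]-s["cx"])/s["fx"],-(px[1]-s["cy"])/s["fy"],-1.])
    return E[:3,3],E[:3,:3]@d
def at_z(s,px,z):
    o,d=ray(s,px);return o+d*(z-o[2])/d[2]
def proj(s,p):
    E=np.array(s["extrinsics"]);q=E[:3,:3].T@(np.array(p,float)-E[:3,3])
    return [s["cx"]+s["fx"]*q[0]/-q[2],s["cy"]+s["fy"]*q[1]/q[2]]
def save(s,n): cv2.imwrite("pics/"+n+".png",cv2.cvtColor(s["pixels"],cv2.COLOR_RGB2BGR))
E
python3 - <<'E'
from h import *
print(sense())
for c in("top","side"):
    s=snapshot(c);save(s,c+"0");print(c,{k:v for k,v in s.items() if k!="pixels"})
    for t in("cap_grip","cap_bore","spindle_axis","lug_level"):
        for r in pinpoint(c,t)[:3]:print(t,r, at_z(s,r["pixel"],{"cap_grip":51,"cap_bore":0,"spindle_axis":97,"lug_level":104}[t]).round(1))
    for r in recognise(c,"cap_grip"):print(r)
E
```

```text
pics
{'time': 0.0, 'joint_pos': array([ 6.45493282e+01,  7.51568138e+00,  8.53308295e+01, -4.07615492e-04,
        8.72619561e+01, -4.89278382e+00]), 'qd': array([-0.06718016, -0.02374461,  0.08579781,  0.00788785, -0.05472692,
       -0.08874575]), 'joint_efforts': array([ 4.77439644e-04, -5.69386768e+01, -5.00558925e+01, -8.68413872e-05,
        1.44804135e-02, -2.75316989e-05]), 'tool_pos': array([210.56731312, 561.58379024, 403.62329704]), 'tcp_rot': array([-1.79891894e+02, -8.84566669e-03,  1.59442124e+02]), 'ft_force': array([ 0.10090002,  1.0472806 , -0.89993359]), 'wrist_torque': array([ 0.03582899,  0.04047711, -0.05034738]), 'finger_gap': 85.34045212095904}
top {'fx': 455.5665714009481, 'fy': 455.5665714009481, 'cx': 274.62232918059857, 'cy': 202.7219752642903, 'extrinsics': array([[-1.01821041e-02,  9.97574017e-01, -6.88651202e-02,
         4.82987017e+02],
       [-9.99774900e-01, -8.87419425e-03,  1.92716797e-02,
         1.24035535e+02],
       [ 1.86138045e-02,  6.90458449e-02,  9.97439822e-01,
         1.15084785e+03],
       [ 0.00000000e+00,  0.00000000e+00,  0.0000
[... 1450 characters left out ...]
8 -86.6  51. ]
cap_grip {'pixel': [371.0, 306.5], 'score': 0.76} [ 638.4 -164.1   51. ]
cap_bore {'pixel': [360.1, 326.4], 'score': 0.93} [ 629.  -155.1    0. ]
cap_bore {'pixel': [171.5, 269.1], 'score': 0.88} [335.6 121.4   0. ]
cap_bore {'pixel': [201.3, 233.0], 'score': 0.65} [421.1 244.    0. ]
spindle_axis {'pixel': [269.4, 215.7], 'score': 0.89} [549.4 110.1  97. ]
lug_level {'pixel': [269.3, 210.1], 'score': 0.97} [553.1 121.6 104. ]
{'box': [159.2, 236.9, 29.9, 38.9], 'score': 0.97}
{'box': [267.5, 282.0, 32.7, 45.6], 'score': 0.92}
{'box': [186.5, 216.5, 24.2, 31.6], 'score': 0.69}
{'box': [350.5, 295.0, 35.4, 45.6], 'score': 0.62}
{'box': [324.0, 265.3, 27.4, 42.5], 'score': 0.61}
```

View pics/top0.png

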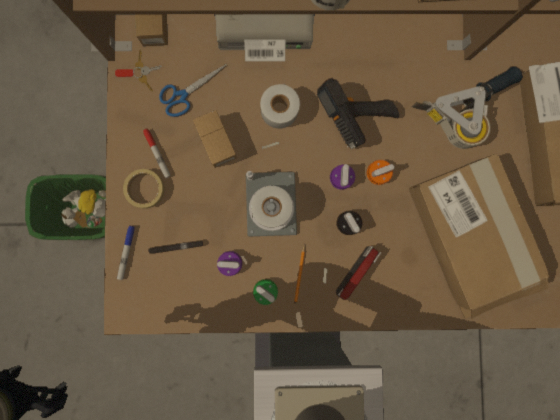

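View pics/side0.png

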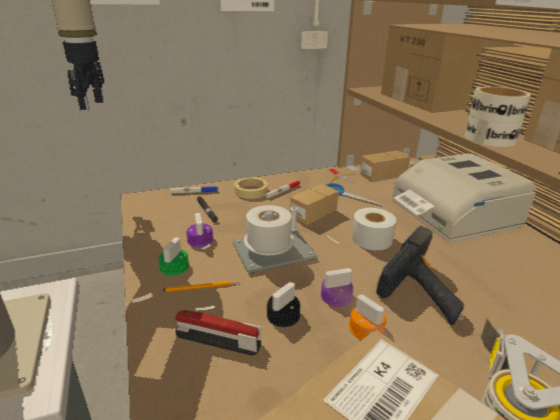

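The black cap is at top (350,222) and side (284,305). The unwinder is at top (271,207). I'll enlarge both.

Run:
```python
import cv2,numpy as np
t=cv2.imread("pics/top0.png")
a=cv2.resize(t[160:245,235:305],None,fx=6,fy=6,interpolation=cv2.INTER_CUBIC)
b=cv2.resize(t[195:250,320:380],None,fx=6,fy=6,interpolation=cv2.INTER_CUBIC)
c=np.zeros((510,790,3),np.uint8);c[:a.shape[0],:420]=a;c[:330,425:785]=b;cv2.imwrite("pics/z1.png",c)
t=cv2.imread("pics/side0.png")
a=cv2.resize(t[195:275,225:320],None,fx=4,fy=4,interpolation=cv2.INTER_CUBIC)
b=cv2.resize(t[275:330,255:315],None,fx=6,fy=6,interpolation=cv2.INTER_CUBIC)
c=np.zeros((340,790,3),np.uint8);c[:320,:380]=a;c[:330,385:745]=b;cv2.imwrite("pics/z2.png",c)
```

```text
(no output)
```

View pics/z1.png

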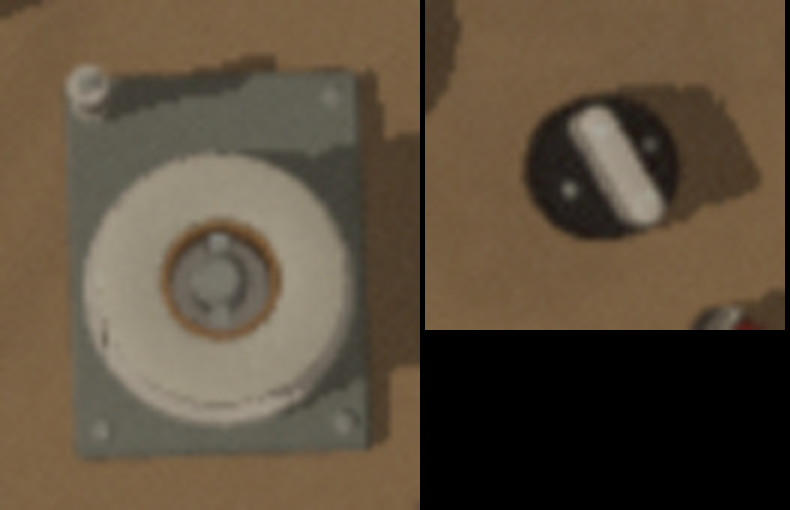

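View pics/z2.png

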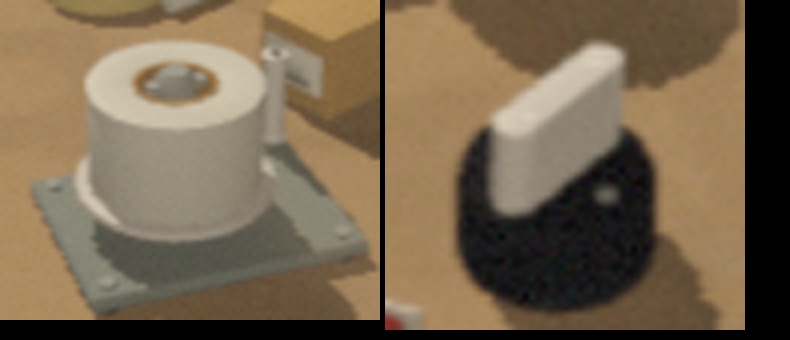

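```bash
cat > m.py <<'E'
from h import *
def P(x,y,ox,oy,f=6): return [ox+(x+.5)/f-.5,oy+(y+.5)/f-.5]
s=snapshot("top")
img=s["pixels"].astype(int)
# bar
sub=img[195:250,320:380];m=(sub.min(2)>110)
n,l,st,c=cv2.connectedComponentsWithStats(m.astype(np.uint8));
for i in range(1,n):
    if st[i,4]<40: continue
    ys,xs=np.where(l==i);pts=np.array([at_z(s,[320+x,195+y],59)[:2] for x,y in zip(xs,ys)])
    r=cv2.minAreaRect(pts.astype(np.float32));mu=pts.mean(0);w,v=np.linalg.eigh(np.cov(pts.T));print("bar",st[i],mu,r,np.degrees(np.arctan2(v[1,1],v[0,1])))
# black housing
hsv=cv2.cvtColor(s["pixels"],cv2.COLOR_RGB2HSV)
# corners
C=[P(68,75,235,160),P(355,72,235,160),P(370,447,235,160),P(77,458,235,160)]
w=[at_z(s,p,13) for p in C]
for a,b in((0,1),(1,2),(3,2),(0,3)):
    d=w[b]-w[a];print("edge",np.linalg.norm(d),np.degrees(np.arctan2(d[1],d[0])))
print("corners",np.round(w,1),np.mean(w,0))
for x,y,z in((217,280,110),(218,242,104),(218,318,104),(221,279,97)): print(at_z(s,P(x,y,235,160),z))
sub=img[180:240,240:300]; m=(sub.min(2)>125)&(sub.max(2)-sub.min(2)<50)
n,l,st,c=cv2.connectedComponentsWithStats(m.astype(np.uint8));print(st,c)
E
python3 m.py
```

```text
bar [ 26  18  13  19 104] [509.95752443 -82.7107197 ] ((510.29937744140625, -82.56895446777344), (49.22441482543945, 12.463217735290527), 29.971956253051758) -150.40056930153753
edge 120.32555209086976 -89.83352574242511
edge 157.10697921278222 -178.47281726456202
edge 121.76182692902731 -88.44066559334429
edge 160.0393832179989 -178.99916681090127
corners [[639.4 173.4  13. ]
 [639.7  53.1  13. ]
 [482.7  48.9  13. ]
 [479.3 170.6  13. ]] [560.2654854  111.49849329  13.        ]
[546.83339152 112.87258103 110.        ]
[561.81911792 112.28384518 104.        ]
[532.60491122 112.56496181 104.        ]
[548.00383776 111.18433773  97.        ]
[[   0    0   60   60 3156]
 [   9    9   33   41  310]
 [  31    8    1    1    1]
 [  28   12   20   27  123]
 [  24   14    1    1    1]
 [  26   14    1    1    1]
 [  17   29    1    1    1]
 [  33   39    2    1    2]
 [  33   41    2    2    2]
 [  37   41    1    1    1]
 [  37   43    1    1    1]
 [  39   42    1    1    1]] [[30.09347275 29.32826362]
 [18.9483871  33.45483871]
 [31.          8.        ]
 [40.69918699 23.71544715]
 [24.         14.        ]
 [26.         14.        ]
 [17.         29.        ]
 [33.5        39.        ]
 [33.5        41.5       ]
 [37.         41.        ]
 [37.         43.        ]
 [39.         42.        ]]
```

Run:
```python
from h import *
s=snapshot("side");P=lambda x,y,ox,oy,f:[ox+(x+.5)/f-.5,oy+(y+.5)/f-.5]
print("rolltop c",at_z(s,P(176,83,225,195,4),97),"nose",at_z(s,P(175,72,225,195,4),110))
print(proj(s,[547.5,112,97]),P(176,83,225,195,4))
for x,y in((600,55),(518,118)): print("bar end",at_z(s,[255+(x-385)/6,275+y/6],59))
img=s["pixels"].astype(int)[275:330,255:315]
# footprint: bottom of housing
print(proj(s,[510,-83,59]),proj(s,[510,-83,0]))
```

```text
rolltop c [548.30098125 111.95342317  97.        ] nose [544.14985951 101.45545678 110.        ]
[np.float64(268.26320991927156), np.float64(215.42332192248543)] [268.625, 215.375]
bar end [527.38215847 -73.81186159  59.        ]
bar end [494.71190298 -92.40607235  59.        ]
[np.float64(283.54310332275645), np.float64(289.41110613945636)] [np.float64(282.88711632289034), np.float64(314.7602623829929)]
```

```bash
cat > g.py <<'E'
import sys,numpy as np
# usage: x y z yaw (commanded now)  X Y Z YAW
a=list(map(float,sys.argv[1:]));p=np.array(a[:3]);y=np.radians(a[3]);q=np.array(a[4:7])
R=np.array([[np.cos(y),np.sin(y),0],[np.sin(y),-np.cos(y),0],[0,0,-1]])
print("d",(R.T@(q-p)).round(2),"wz",round(-np.radians(a[7]-a[3]),4))
E
python3 g.py 210.67 561.8 404.69 159.44 510.5 -83 300 209.8
```

```text
d [-507.18 -498.43  104.69] wz -0.8789
```

arm_command --plan '[{"dx": -10, "dy": -10, "wz": -0.02, "jaw": 0}, {"dx": -30, "dy": -30, "wz": -0.08}, {"dx": -60, "dy": -59, "wz": -0.15}, {"dx": -92, "dy": -90, "wz": -0.22}, {"dx": -124, "dy": -122, "wz": -0.3}, {"dx": -156, "dy": -153, "wz": -0.38}, {"dx": -188, "dy": -185, "wz": -0.46}, {"dx": -220, "dy": -216, "wz": -0.54}, {"dx": -252, "dy": -248, "wz": -0.62}, {"dx": -284, "dy": -279, "wz": -0.7}, {"dx": -316, "dy": -311, "wz": -0.78}, {"dx": -348, "dy": -342, "wz": -0.8789}]' --squeeze 40

```text
invalid input
```

arm_command --plan '[{"dx": -10, "dy": -10, "dz": 0, "wx": 0, "wy": 0, "wz": -0.02, "jaw": 0}, {"dx": -30, "dy": -30, "dz": 0, "wx": 0, "wy": 0, "wz": -0.08, "jaw": 0}, {"dx": -60, "dy": -59, "dz": 0, "wx": 0, "wy": 0, "wz": -0.15, "jaw": 0}, {"dx": -92, "dy": -90, "dz": 0, "wx": 0, "wy": 0, "wz": -0.22, "jaw": 0}, {"dx": -124, "dy": -122, "dz": 0, "wx": 0, "wy": 0, "wz": -0.3, "jaw": 0}, {"dx": -156, "dy": -153, "dz": 0, "wx": 0, "wy": 0, "wz": -0.38, "jaw": 0}, {"dx": -188, "dy": -185, "dz": 0, "wx": 0, "wy": 0, "wz": -0.46, "jaw": 0}, {"dx": -220, "dy": -216, "dz": 0, "wx": 0, "wy": 0, "wz": -0.54, "jaw": 0}, {"dx": -252, "dy": -248, "dz": 0, "wx": 0, "wy": 0, "wz": -0.62, "jaw": 0}, {"dx": -284, "dy": -279, "dz": 0, "wx": 0, "wy": 0, "wz": -0.7, "jaw": 0}, {"dx": -316, "dy": -311, "dz": 0, "wx": 0, "wy": 0, "wz": -0.78, "jaw": 0}, {"dx": -348, "dy": -342, "dz": 0, "wx": 0, "wy": 0, "wz": -0.8789, "jaw": 0}]' --squeeze 40

```text
time: 1.9
tool_pos: [416.7, 117.6, 405.1]
tcp_rot: [-180.0, 0.1, -150.0]
ft_force: [1.4, 0.4, -0.1]
finger_gap: 85.7
```

```bash
python3 g.py 416.4 119.4 404.69 209.8 510.5 -83 300 209.8;python3 g.py 416.4 119.4 404.69 209.8 510.5 -83 225 209.8
```

```text
d [  18.93 -222.4   104.69] wz -0.0
d [  18.93 -222.4   179.69] wz -0.0
```

arm_command --plan '[{"dx": 3, "dy": -40, "dz": 5, "wx": 0, "wy": 0, "wz": 0, "jaw": 0}, {"dx": 6, "dy": -80, "dz": 15, "wx": 0, "wy": 0, "wz": 0, "jaw": 0}, {"dx": 10, "dy": -120, "dz": 30, "wx": 0, "wy": 0, "wz": 0, "jaw": 0}, {"dx": 13, "dy": -158, "dz": 45, "wx": 0, "wy": 0, "wz": 0, "jaw": 0}, {"dx": 16, "dy": -190, "dz": 60, "wx": 0, "wy": 0, "wz": 0, "jaw": 0}, {"dx": 18.9, "dy": -212, "dz": 80, "wx": 0, "wy": 0, "wz": 0, "jaw": 0}, {"dx": 18.9, "dy": -222.4, "dz": 105, "wx": 0, "wy": 0, "wz": 0, "jaw": 0}, {"dx": 18.9, "dy": -222.4, "dz": 130, "wx": 0, "wy": 0, "wz": 0, "jaw": 0}, {"dx": 18.9, "dy": -222.4, "dz": 135, "wx": 0, "wy": 0, "wz": 0, "jaw": 0}, {"dx": 18.9, "dy": -222.4, "dz": 135, "wx": 0, "wy": 0, "wz": 0, "jaw": 0}]' --squeeze 40

```text
time: 2.9
tool_pos: [510.0, -82.8, 268.9]
tcp_rot: [179.9, -0.1, -150.2]
ft_force: [-0.5, 0.2, -0.6]
finger_gap: 85.9
```

Run:
```python
from h import *
st=sense();print(st["tool_pos"],st["tcp_rot"],st["ft_force"],st["time"])
ims=[]
for c in("side","top"):
    s=snapshot(c);p=proj(s,[510.5,-83,90]);u,v=map(int,p)
    ims.append(cv2.resize(s["pixels"][v-60:v+60,u-65:u+65],None,fx=3,fy=3)[:,:,::-1])
cv2.imwrite("pics/a1.png",np.hstack(ims))
```

```text
[510.03936127 -82.80409098 268.91279549] [ 1.79901341e+02 -9.63263918e-02 -1.50196958e+02] [-0.49415257  0.23264574 -0.64445357] 2.9
```

View pics/a1.png

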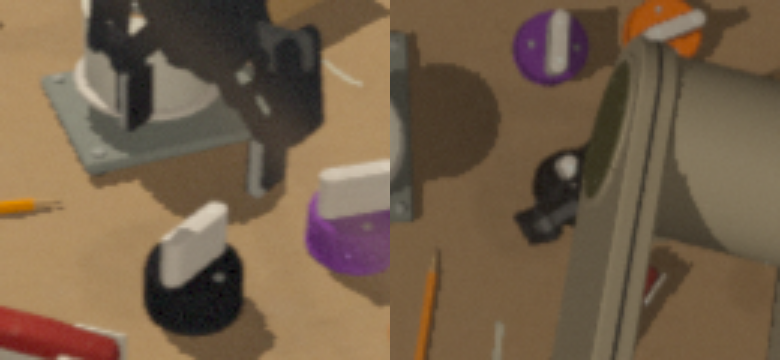

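The side view shows the open fingers above and on either side of the bar (side crop, bar at (195,243)). I'll go down.

arm_command --plan '[{"dx": 0, "dy": 0, "dz": 15, "wx": 0, "wy": 0, "wz": 0, "jaw": 0}, {"dx": 0, "dy": 0, "dz": 32, "wx": 0, "wy": 0, "wz": 0, "jaw": 0}, {"dx": 0, "dy": 0, "dz": 48, "wx": 0, "wy": 0, "wz": 0, "jaw": 0}, {"dx": 0, "dy": 0, "dz": 58, "wx": 0, "wy": 0, "wz": 0, "jaw": 0}, {"dx": 0, "dy": 0, "dz": 62, "wx": 0, "wy": 0, "wz": 0, "jaw": 0}, {"dx": 0, "dy": 0, "dz": 62, "wx": 0, "wy": 0, "wz": 0, "jaw": 0.3}, {"dx": 0, "dy": 0, "dz": 62, "wx": 0, "wy": 0, "wz": 0, "jaw": 0.55}, {"dx": 0, "dy": 0, "dz": 62, "wx": 0, "wy": 0, "wz": 0, "jaw": 0.7}, {"dx": 0, "dy": 0, "dz": 62, "wx": 0, "wy": 0, "wz": 0, "jaw": 0.75}, {"dx": 0, "dy": 0, "dz": 62, "wx": 0, "wy": 0, "wz": 0, "jaw": 1}, {"dx": 0, "dy": 0, "dz": 62, "wx": 0, "wy": 0, "wz": 0, "jaw": 1}, {"dx": 0, "dy": 0, "dz": 62, "wx": 0, "wy": 0, "wz": 0, "jaw": 1}]' --squeeze 60

```text
time: 4.2
tool_pos: [510.7, -83.0, 208.2]
tcp_rot: [-180.0, 0.0, -150.2]
ft_force: [-1.1, 1.4, 4.5]
finger_gap: 12.4
```

arm_command --plan '[{"dx": 0, "dy": 0, "dz": 0, "wx": 0, "wy": 0, "wz": 0, "jaw": 1}, {"dx": 0, "dy": 0, "dz": 0, "wx": 0, "wy": 0, "wz": 0, "jaw": 1}, {"dx": 0, "dy": 0, "dz": 0, "wx": 0, "wy": 0, "wz": 0, "jaw": 1}, {"dx": 0, "dy": 0, "dz": 0, "wx": 0, "wy": 0, "wz": 0, "jaw": 1}]'

```text
time: 4.6
tool_pos: [510.7, -83.0, 208.2]
tcp_rot: [-180.0, 0.0, -150.2]
ft_force: [-2.5, 1.7, 5.2]
finger_gap: 13.0
```

Run:
```python
from h import *
st=sense();print(st)
s=snapshot("side");p=proj(s,[510.5,-83,50]);u,v=map(int,p)
cv2.imwrite("pics/a2.png",cv2.resize(s["pixels"][v-60:v+60,u-65:u+65],None,fx=4,fy=4)[:,:,::-1])
```

```text
{'time': 4.6, 'joint_pos': array([-1.49130565e+01,  5.74046094e+00,  1.08788934e+02,  1.36568837e-03,
        6.54373053e+01, -1.34713734e+02]), 'qd': array([ 0.0018632 , -0.11959824, -0.0418251 ,  0.01918655, -0.09368006,
        0.01965475]), 'joint_efforts': array([-2.97774598e-01, -4.63308513e+01, -4.19684350e+01, -9.90099460e-02,
       -5.95230013e-01, -1.04560173e-02]), 'tool_pos': array([510.74446585, -83.03427809, 208.15899935]), 'tcp_rot': array([-1.79977454e+02,  2.45378453e-02, -1.50199885e+02]), 'ft_force': array([-2.49931513,  1.66457135,  5.18836147]), 'wrist_torque': array([ 0.04620247,  0.26307315, -0.00462619]), 'finger_gap': 13.04017368349895}
```

View pics/a2.png

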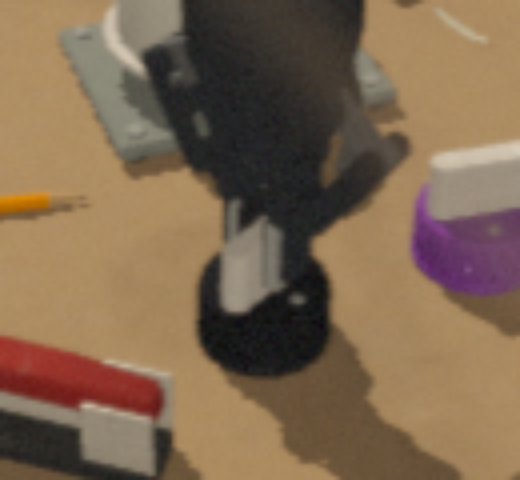

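```bash
python3 g.py 510.5 -83 207.7 209.8 548 112 345 181
```

```text
d [-129.45  150.58 -137.3 ] wz 0.5027
```

arm_command --plan '[{"dx": 0, "dy": 0, "dz": -5, "wx": 0, "wy": 0, "wz": 0, "jaw": 1}, {"dx": 0, "dy": 0, "dz": -18, "wx": 0, "wy": 0, "wz": 0, "jaw": 1}, {"dx": 0, "dy": 0, "dz": -38, "wx": 0, "wy": 0, "wz": 0, "jaw": 1}, {"dx": 0, "dy": 0, "dz": -60, "wx": 0, "wy": 0, "wz": 0, "jaw": 1}, {"dx": 0, "dy": 0, "dz": -82, "wx": 0, "wy": 0, "wz": 0, "jaw": 1}, {"dx": 0, "dy": 0, "dz": -104, "wx": 0, "wy": 0, "wz": 0, "jaw": 1}, {"dx": 0, "dy": 0, "dz": -122, "wx": 0, "wy": 0, "wz": 0, "jaw": 1}, {"dx": 0, "dy": 0, "dz": -133, "wx": 0, "wy": 0, "wz": 0, "jaw": 1}, {"dx": 0, "dy": 0, "dz": -137.3, "wx": 0, "wy": 0, "wz": 0, "jaw": 1}, {"dx": 0, "dy": 0, "dz": -137.3, "wx": 0, "wy": 0, "wz": 0, "jaw": 1}]'

```text
time: 5.65
tool_pos: [510.6, -83.0, 345.4]
tcp_rot: [-180.0, 0.0, -150.2]
ft_force: [0.9, 0.4, -3.2]
finger_gap: 12.8
```

arm_command --plan '[{"dx": -4, "dy": 5, "dz": 0, "wx": 0, "wy": 0, "wz": 0.01, "jaw": 1}, {"dx": -16, "dy": 18, "dz": 0, "wx": 0, "wy": 0, "wz": 0.05, "jaw": 1}, {"dx": -33, "dy": 38, "dz": 0, "wx": 0, "wy": 0, "wz": 0.12, "jaw": 1}, {"dx": -52, "dy": 60, "dz": 0, "wx": 0, "wy": 0, "wz": 0.2, "jaw": 1}, {"dx": -71, "dy": 82, "dz": 0, "wx": 0, "wy": 0, "wz": 0.28, "jaw": 1}, {"dx": -90, "dy": 104, "dz": 0, "wx": 0, "wy": 0, "wz": 0.36, "jaw": 1}, {"dx": -108, "dy": 125, "dz": 0, "wx": 0, "wy": 0, "wz": 0.43, "jaw": 1}, {"dx": -121, "dy": 141, "dz": 0, "wx": 0, "wy": 0, "wz": 0.48, "jaw": 1}, {"dx": -128, "dy": 149, "dz": 0, "wx": 0, "wy": 0, "wz": 0.5, "jaw": 1}, {"dx": -129.5, "dy": 150.6, "dz": 0, "wx": 0, "wy": 0, "wz": 0.5027, "jaw": 1}, {"dx": -129.5, "dy": 150.6, "dz": 0, "wx": 0, "wy": 0, "wz": 0.5027, "jaw": 1}, {"dx": -129.5, "dy": 150.6, "dz": 0, "wx": 0, "wy": 0, "wz": 0.5027, "jaw": 1}]'

```text
time: 6.85
tool_pos: [547.9, 111.6, 344.4]
tcp_rot: [-180.0, -0.1, -179.0]
ft_force: [0.3, 0.2, -1.4]
finger_gap: 12.6
```

Run:
```python
from h import *
st=sense();print(st["tool_pos"],st["tcp_rot"],st["ft_force"],st["wrist_torque"],st["time"],st["finger_gap"])
ims=[]
for c in("side","top"):
    s=snapshot(c);p=proj(s,[548,112,140]);u,v=map(int,p);print(u,v)
    save(s,"b"+c)
    ims.append(cv2.resize(s["pixels"][v-60:v+60,u-65:u+65],None,fx=3,fy=3)[:,:,::-1])
    for t in("cap_grip","cap_bore"):print(c,t,pinpoint(c,t)[:4])
    print(proj(s,[548,112,188]),proj(s,[548,112,137]))
cv2.imwrite("pics/a3.png",np.hstack(ims))
```

```text
[547.85991979 111.60800964 344.38032864] [-1.79980476e+02 -6.25489028e-02 -1.78999624e+02] [ 0.33174993  0.21033156 -1.43807742] [ 0.00834891  0.019273   -0.06290771] 6.85 12.614264933598164
268 197
side cap_grip [{'pixel': [197.3, 218.3], 'score': 0.98}, {'pixel': [373.5, 307.0], 'score': 0.87}, {'pixel': [170.2, 244.7], 'score': 0.75}, {'pixel': [268.3, 176.7], 'score': 0.7}]
side cap_bore [{'pixel': [170.9, 269.1], 'score': 0.94}, {'pixel': [334.3, 302.7], 'score': 0.89}, {'pixel': [364.7, 328.0], 'score': 0.88}, {'pixel': [269.1, 197.8], 'score': 0.86}]
[np.float64(268.6052932997504), np.float64(176.40671681743606)] [np.float64(268.5362048520973), np.float64(198.740838942376)]
271 204
top cap_grip [{'pixel': [382.8, 170.0], 'score': 0.96}, {'pixel': [232.0, 263.6], 'score': 0.88}, {'pixel': [267.4, 293.0], 'score': 0.8}, {'pixel': [343.4, 170.3], 'score': 0.73}]
top cap_bore [{'pixel': [263.2, 291.8], 'score': 0.93}, {'pixel': [378.0, 171.9], 'score': 0.93}, {'pixel': [343.8, 180.5], 'score': 0.73}, {'pixel': [233.8, 264.4], 'score': 0.59}]
[np.float64(271.5297725451533), np.float64(203.43881076130518)] [np.float64(271.2589407854802), np.float64(204.98191965157568)]
```

View pics/a3.png

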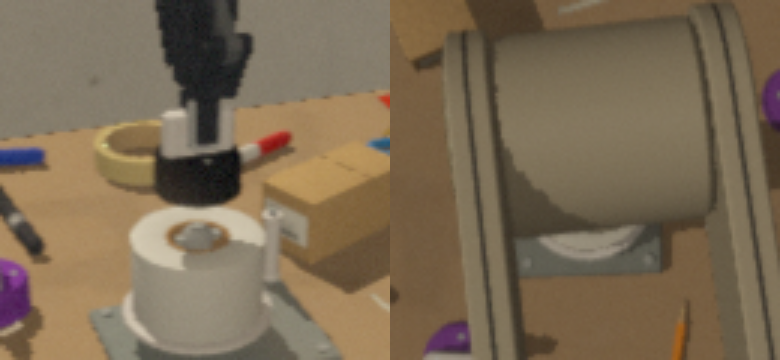

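Run:
```python
import cv2,numpy as np
t=cv2.imread("pics/bside.png")
c=cv2.resize(t[165:250,225:315],None,fx=8,fy=8,interpolation=cv2.INTER_CUBIC)[:600]
cv2.imwrite("pics/z3.png",c)
g=t.astype(int).sum(2)/3
for r in (195,196,198): print(r,g[r,250:290].round().astype(int))
for r in (222,228,234): print(r,g[r,235:300].round().astype(int))
```

```text
195 [116 117 118 106  79  47  36  37  40  35  34  32  32  29  31  33  29  30
  29  27  32  26  20  27  19  27  16  30  22  10  14  27  37  96 124 127
 128 127 126 128]
196 [116 119 118 109  75  50  35  44  47  41  37  32  34  34  30  35  29  28
  26  28  28  17  27  20  31  27  27  22  19  23  17  24  40  98 126 129
 129 129 129 130]
198 [108 108 105  97  73  53  43  39  43  47  36  37  40  39  36  33  32  39
  34  26  25  26  28  34  30  28  30  21  21  28  22  18  35  88 121 129
 133 130 130 126]
222 [131 132 131 136 131 131 131 129 130 129 135 135 134 132 148 173 188 192
 193 193 193 192 191 191 191 191 189 188 167 132 123 122 119 123 122 122
 123 121 124 125 123 124 125 127 128 127 129 130 128 129 132 130 128 125
 124 115 127 140 143 137 131 129 113  94  89]
228 [133 132 131 129 130 129 128 131 130 132 131 135 134 134 132 133 132 132
 133 135 137 138 140 138 141 142 142 142 142 143 142 144 142 144 141 143
 145 144 140 140 140 139 140 139 137 135 135 135 133 131 130 126 124 119
 121 122 133 141 142 137 132 130 130 128 126]
234 [135 133 134 131 135 135 132 131 132 134 144 155 145 130 127 128 130 130
 130 134 135 136 136 138 138 137 139 141 140 141 143 141 142 141 141 141
 143 144 139 138 137 142 137 137 135 135 132 132 129 127 130 126 122 117
 117 132 141 129 111  96  90  84  85  89 106]
```

View pics/z3.png

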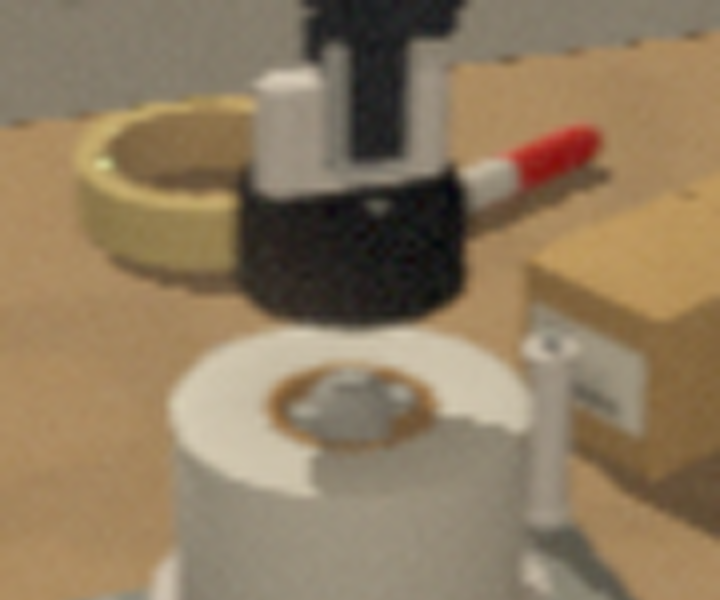

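Cap and spindle line up within about 0.3 mm sideways in the side view: cap centre x≈353, core ≈353, nose ≈354 in the crop. I'll lower it, watching the force.

arm_command --plan '[{"dx": 0, "dy": 0, "dz": 6, "wx": 0, "wy": 0, "wz": 0, "jaw": 1}, {"dx": 0, "dy": 0, "dz": 14, "wx": 0, "wy": 0, "wz": 0, "jaw": 1}, {"dx": 0, "dy": 0, "dz": 18, "wx": 0, "wy": 0, "wz": 0, "jaw": 1}, {"dx": 0, "dy": 0, "dz": 20, "wx": 0, "wy": 0, "wz": 0, "jaw": 1}, {"dx": 0, "dy": 0, "dz": 20, "wx": 0, "wy": 0, "wz": 0, "jaw": 1}]'

```text
time: 7.65
tool_pos: [547.9, 112.1, 324.3]
tcp_rot: [-180.0, -0.1, -179.0]
ft_force: [-1.2, 0.9, -1.9]
finger_gap: 12.8
```

arm_command --plan '[{"dx": 0, "dy": 0, "dz": 1, "wx": 0, "wy": 0, "wz": 0, "jaw": 1}, {"dx": 0, "dy": 0, "dz": 2, "wx": 0, "wy": 0, "wz": 0, "jaw": 1}, {"dx": 0, "dy": 0, "dz": 3, "wx": 0, "wy": 0, "wz": 0, "jaw": 1}, {"dx": 0, "dy": 0, "dz": 4, "wx": 0, "wy": 0, "wz": 0, "jaw": 1}]'

```text
time: 8.05
tool_pos: [548.1, 112.1, 321.1]
tcp_rot: [180.0, 0.0, -179.0]
ft_force: [0.2, 0.7, -2.0]
finger_gap: 12.9
```

arm_command --plan '[{"dx": 0, "dy": 0, "dz": 1, "wx": 0, "wy": 0, "wz": 0, "jaw": 1}, {"dx": 0, "dy": 0, "dz": 2, "wx": 0, "wy": 0, "wz": 0, "jaw": 1}, {"dx": 0, "dy": 0, "dz": 3, "wx": 0, "wy": 0, "wz": 0, "jaw": 1}, {"dx": 0, "dy": 0, "dz": 3, "wx": 0, "wy": 0, "wz": 0, "jaw": 1}]'

```text
time: 8.45
tool_pos: [548.0, 112.0, 317.8]
tcp_rot: [-180.0, -0.0, -179.0]
ft_force: [0.0, -0.6, -1.7]
finger_gap: 12.9
```

arm_command --plan '[{"dx": 0, "dy": 0, "dz": 1, "wx": 0, "wy": 0, "wz": 0, "jaw": 1}, {"dx": 0, "dy": 0, "dz": 2, "wx": 0, "wy": 0, "wz": 0, "jaw": 1}, {"dx": 0, "dy": 0, "dz": 3, "wx": 0, "wy": 0, "wz": 0, "jaw": 1}, {"dx": 0, "dy": 0, "dz": 3, "wx": 0, "wy": 0, "wz": 0, "jaw": 1}]'

```text
time: 8.85
tool_pos: [548.0, 112.0, 314.8]
tcp_rot: [-180.0, -0.0, -179.0]
ft_force: [0.2, -0.1, -1.3]
finger_gap: 12.8
```

arm_command --plan '[{"dx": 0, "dy": 0, "dz": 1, "wx": 0, "wy": 0, "wz": 0, "jaw": 1}, {"dx": 0, "dy": 0, "dz": 2, "wx": 0, "wy": 0, "wz": 0, "jaw": 1}, {"dx": 0, "dy": 0, "dz": 3, "wx": 0, "wy": 0, "wz": 0, "jaw": 1}, {"dx": 0, "dy": 0, "dz": 3, "wx": 0, "wy": 0, "wz": 0, "jaw": 1}]'

```text
time: 9.25
tool_pos: [548.0, 112.0, 311.7]
tcp_rot: [-180.0, -0.0, -179.0]
ft_force: [-0.5, -0.3, -2.1]
finger_gap: 12.9
```

arm_command --plan '[{"dx": 0, "dy": 0, "dz": 1, "wx": 0, "wy": 0, "wz": 0, "jaw": 1}, {"dx": 0, "dy": 0, "dz": 2, "wx": 0, "wy": 0, "wz": 0, "jaw": 1}, {"dx": 0, "dy": 0, "dz": 3, "wx": 0, "wy": 0, "wz": 0, "jaw": 1}, {"dx": 0, "dy": 0, "dz": 3, "wx": 0, "wy": 0, "wz": 0, "jaw": 1}]'

```text
time: 9.65
tool_pos: [548.0, 112.0, 308.8]
tcp_rot: [-180.0, -0.0, -179.0]
ft_force: [-0.1, 1.1, -2.5]
finger_gap: 12.7
```

arm_command --plan '[{"dx": 0, "dy": 0, "dz": 1, "wx": 0, "wy": 0, "wz": 0, "jaw": 1}, {"dx": 0, "dy": 0, "dz": 2, "wx": 0, "wy": 0, "wz": 0, "jaw": 1}, {"dx": 0, "dy": 0, "dz": 2, "wx": 0, "wy": 0, "wz": 0, "jaw": 1}]'

```text
time: 9.95
tool_pos: [548.0, 112.0, 306.8]
tcp_rot: [-180.0, -0.0, -179.0]
ft_force: [-0.2, -0.3, -1.5]
finger_gap: 12.8
```

arm_command --plan '[{"dx": 0, "dy": 0, "dz": 1, "wx": 0, "wy": 0, "wz": 0, "jaw": 1}, {"dx": 0, "dy": 0, "dz": 2, "wx": 0, "wy": 0, "wz": 0, "jaw": 1}, {"dx": 0, "dy": 0, "dz": 2, "wx": 0, "wy": 0, "wz": 0, "jaw": 1}]'

```text
time: 10.25
tool_pos: [548.1, 112.1, 305.1]
tcp_rot: [-180.0, 0.0, -179.0]
ft_force: [-0.0, 0.8, -0.3]
finger_gap: 13.1
```

arm_command --plan '[{"dx": 0, "dy": 0, "dz": 1, "wx": 0, "wy": 0, "wz": 0, "jaw": 1}, {"dx": 0, "dy": 0, "dz": 2, "wx": 0, "wy": 0, "wz": 0, "jaw": 1}, {"dx": 0, "dy": 0, "dz": 2, "wx": 0, "wy": 0, "wz": 0, "jaw": 1}]'

```text
time: 10.55
tool_pos: [548.1, 112.0, 303.0]
tcp_rot: [180.0, 0.0, -179.0]
ft_force: [-0.9, 0.9, 0.5]
finger_gap: 12.9
```

Run:
```python
from h import *
for i in range(3):
    s=snapshot("side");st=sense();print(st["time"],st["tool_pos"],st["ft_force"],st["wrist_torque"])
c=cv2.resize(s["pixels"][165:250,225:315],None,fx=7,fy=7)[:595,:,::-1];cv2.imwrite("pics/c1.png",c)
```

```text
10.6 [548.11331932 112.0453433  303.08205939] [-1.08309174  0.56235222  0.99545383] [-0.02254374  0.08120273  0.00621973]
10.65 [548.12868758 112.03817572 303.12139915] [-0.54842257  0.42771685  1.03741717] [-0.01999048  0.08544024 -0.01859546]
10.7 [548.12930342 112.03260563 303.13075958] [-0.38071812 -0.85079409  0.29925088] [-0.03549299  0.07913444 -0.04538564]
```

View pics/c1.png

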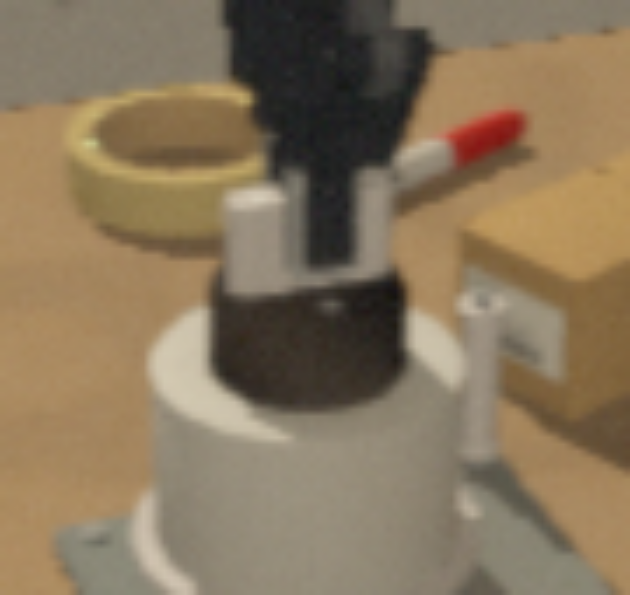

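arm_command --plan '[{"dx": 0, "dy": 0, "dz": 1, "wx": 0, "wy": 0, "wz": 0, "jaw": 1}, {"dx": 0, "dy": 0, "dz": 2, "wx": 0, "wy": 0, "wz": 0, "jaw": 1}, {"dx": 0, "dy": 0, "dz": 2, "wx": 0, "wy": 0, "wz": 0, "jaw": 1}]'

```text
time: 11.0
tool_pos: [548.1, 112.1, 300.9]
tcp_rot: [180.0, 0.0, -179.0]
ft_force: [-0.3, -0.4, 1.5]
finger_gap: 12.6
```

arm_command --plan '[{"dx": 0, "dy": 0, "dz": 1, "wx": 0, "wy": 0, "wz": 0, "jaw": 1}, {"dx": 0, "dy": 0, "dz": 1, "wx": 0, "wy": 0, "wz": 0, "jaw": 1}]'

```text
time: 11.2
tool_pos: [548.1, 112.1, 300.0]
tcp_rot: [180.0, 0.0, -179.0]
ft_force: [-0.9, 1.1, 2.5]
finger_gap: 13.0
```

arm_command --plan '[{"dx": 0, "dy": 0, "dz": 1, "wx": 0, "wy": 0, "wz": 0, "jaw": 1}, {"dx": 0, "dy": 0, "dz": 1, "wx": 0, "wy": 0, "wz": 0, "jaw": 1}]'

```text
time: 11.4
tool_pos: [548.1, 112.1, 299.0]
tcp_rot: [180.0, 0.0, -179.0]
ft_force: [-0.7, -0.0, 2.2]
finger_gap: 13.1
```

arm_command --plan '[{"dx": 0, "dy": 0, "dz": 1, "wx": 0, "wy": 0, "wz": 0, "jaw": 1}, {"dx": 0, "dy": 0, "dz": 1, "wx": 0, "wy": 0, "wz": 0, "jaw": 1}]'

```text
time: 11.6
tool_pos: [548.1, 112.1, 297.9]
tcp_rot: [180.0, 0.0, -179.0]
ft_force: [0.1, -0.1, 2.4]
finger_gap: 13.0
```

arm_command --plan '[{"dx": 0, "dy": 0, "dz": 1, "wx": 0, "wy": 0, "wz": 0, "jaw": 1}, {"dx": 0, "dy": 0, "dz": 1, "wx": 0, "wy": 0, "wz": 0, "jaw": 1}]'

```text
time: 11.8
tool_pos: [548.1, 112.1, 297.0]
tcp_rot: [180.0, 0.0, -179.0]
ft_force: [0.3, -0.1, 3.4]
finger_gap: 12.5
```

arm_command --plan '[{"dx": 0, "dy": 0, "dz": 1, "wx": 0, "wy": 0, "wz": 0, "jaw": 1}, {"dx": 0, "dy": 0, "dz": 1, "wx": 0, "wy": 0, "wz": 0, "jaw": 1}]'

```text
time: 12.0
tool_pos: [548.1, 112.1, 296.0]
tcp_rot: [180.0, 0.0, -179.0]
ft_force: [-0.2, 0.0, 3.2]
finger_gap: 12.8
```

arm_command --plan '[{"dx": 0, "dy": 0, "dz": 1, "wx": 0, "wy": 0, "wz": 0, "jaw": 1}, {"dx": 0, "dy": 0, "dz": 1, "wx": 0, "wy": 0, "wz": 0, "jaw": 1}]'

```text
time: 12.2
tool_pos: [548.1, 112.1, 295.0]
tcp_rot: [180.0, 0.0, -179.0]
ft_force: [-0.9, 0.7, 3.3]
finger_gap: 13.1
```

arm_command --plan '[{"dx": 0, "dy": 0, "dz": 1, "wx": 0, "wy": 0, "wz": 0, "jaw": 1}, {"dx": 0, "dy": 0, "dz": 1, "wx": 0, "wy": 0, "wz": 0, "jaw": 1}]'

```text
time: 12.4
tool_pos: [548.1, 112.0, 294.0]
tcp_rot: [180.0, 0.0, -179.0]
ft_force: [0.4, 0.0, 3.7]
finger_gap: 13.0
```

arm_command --plan '[{"dx": 0, "dy": 0, "dz": 0.7, "wx": 0, "wy": 0, "wz": 0, "jaw": 1}, {"dx": 0, "dy": 0, "dz": 0.7, "wx": 0, "wy": 0, "wz": 0, "jaw": 1}]'

```text
time: 12.6
tool_pos: [548.1, 112.1, 293.3]
tcp_rot: [180.0, 0.0, -179.0]
ft_force: [-0.2, 0.5, 3.5]
finger_gap: 12.8
```

arm_command --plan '[{"dx": 0, "dy": 0, "dz": 0.8, "wx": 0, "wy": 0, "wz": 0, "jaw": 1}, {"dx": 0, "dy": 0, "dz": 0.8, "wx": 0, "wy": 0, "wz": 0, "jaw": 1}]'

```text
time: 12.8
tool_pos: [548.1, 112.1, 292.5]
tcp_rot: [180.0, 0.0, -179.0]
ft_force: [-1.0, -0.3, 3.8]
finger_gap: 12.9
```

arm_command --plan '[{"dx": 0, "dy": 0, "dz": 0.8, "wx": 0, "wy": 0, "wz": 0, "jaw": 1}, {"dx": 0, "dy": 0, "dz": 0.8, "wx": 0, "wy": 0, "wz": 0, "jaw": 1}]'

```text
time: 13.0
tool_pos: [548.1, 112.0, 291.7]
tcp_rot: [180.0, 0.0, -179.0]
ft_force: [-0.3, 1.6, 4.2]
finger_gap: 13.1
```

Run:
```python
from h import *
for i in range(3):
    s=snapshot("side");st=sense();print(st["time"],st["tool_pos"],st["ft_force"],st["wrist_torque"])
c=cv2.resize(s["pixels"][165:250,225:315],None,fx=7,fy=7)[:595,:,::-1];cv2.imwrite("pics/c2.png",c)
```

```text
13.05 [548.10874871 112.07390465 291.73046297] [-0.23769873  0.39695767  3.88123966] [ 0.08935473  0.06162425 -0.06500248]
13.1 [548.12224968 112.06600889 291.76051917] [-1.22646883  0.90527777  3.7724664 ] [0.07452905 0.00911577 0.01650122]
13.15 [548.0978655  112.07925741 291.75624266] [0.91983    0.7482433  3.84534209] [ 0.08695506 -0.00254265 -0.04405516]
```

View pics/c2.png

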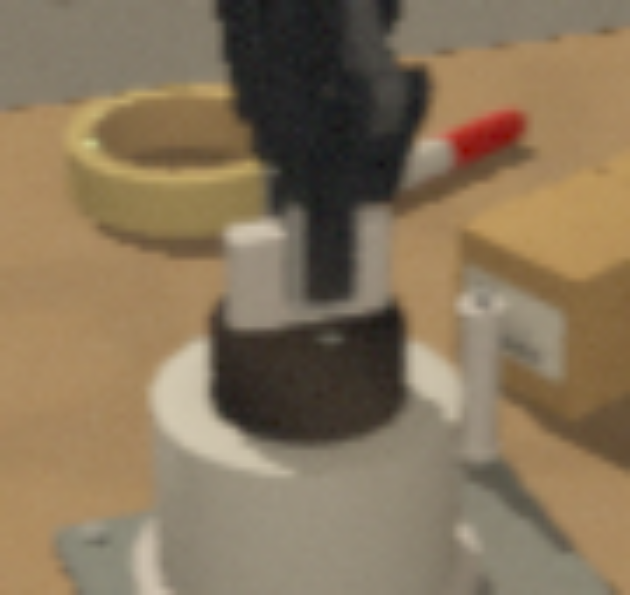

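The roll and cap are going down together, with no jam. I'll keep feeling for the bottom.

arm_command --plan '[{"dx": 0, "dy": 0, "dz": 0.8, "wx": 0, "wy": 0, "wz": 0, "jaw": 1}, {"dx": 0, "dy": 0, "dz": 0.8, "wx": 0, "wy": 0, "wz": 0, "jaw": 1}]'

```text
time: 13.35
tool_pos: [548.1, 112.1, 290.8]
tcp_rot: [180.0, 0.0, -179.0]
ft_force: [-0.7, 1.7, 4.4]
finger_gap: 12.6
```

arm_command --plan '[{"dx": 0, "dy": 0, "dz": 0.7, "wx": 0, "wy": 0, "wz": 0, "jaw": 1}, {"dx": 0, "dy": 0, "dz": 0.7, "wx": 0, "wy": 0, "wz": 0, "jaw": 1}]'

```text
time: 13.55
tool_pos: [548.1, 112.1, 290.2]
tcp_rot: [180.0, 0.0, -179.0]
ft_force: [-0.6, 1.5, 5.1]
finger_gap: 12.6
```

arm_command --plan '[{"dx": 0, "dy": 0, "dz": 0.7, "wx": 0, "wy": 0, "wz": 0, "jaw": 1}, {"dx": 0, "dy": 0, "dz": 0.7, "wx": 0, "wy": 0, "wz": 0, "jaw": 1}]'

```text
time: 13.75
tool_pos: [548.1, 112.1, 289.5]
tcp_rot: [180.0, 0.0, -179.0]
ft_force: [-0.5, 1.0, 4.6]
finger_gap: 12.8
```

arm_command --plan '[{"dx": 0, "dy": 0, "dz": 0.7, "wx": 0, "wy": 0, "wz": 0, "jaw": 1}, {"dx": 0, "dy": 0, "dz": 0.7, "wx": 0, "wy": 0, "wz": 0, "jaw": 1}]'

```text
time: 13.95
tool_pos: [548.1, 112.1, 288.9]
tcp_rot: [180.0, 0.0, -179.0]
ft_force: [-0.4, 1.6, 5.6]
finger_gap: 12.9
```

arm_command --plan '[{"dx": 0, "dy": 0, "dz": 0.7, "wx": 0, "wy": 0, "wz": 0, "jaw": 1}, {"dx": 0, "dy": 0, "dz": 0.7, "wx": 0, "wy": 0, "wz": 0, "jaw": 1}]'

```text
time: 14.15
tool_pos: [548.1, 112.1, 288.2]
tcp_rot: [180.0, 0.0, -179.0]
ft_force: [-0.5, 1.3, 6.2]
finger_gap: 12.7
```

arm_command --plan '[{"dx": 0, "dy": 0, "dz": 0.6, "wx": 0, "wy": 0, "wz": 0, "jaw": 1}, {"dx": 0, "dy": 0, "dz": 0.6, "wx": 0, "wy": 0, "wz": 0, "jaw": 1}]'

```text
time: 14.35
tool_pos: [548.1, 112.1, 287.6]
tcp_rot: [180.0, 0.0, -179.0]
ft_force: [-1.3, 0.1, 5.5]
finger_gap: 12.9
```

Run:
```python
from h import *
for i in range(4):
    s=snapshot("side");st=sense();print(st["time"],st["tool_pos"],st["ft_force"],st["wrist_torque"])
```

```text
14.4 [548.13339365 112.04359771 287.65353569] [-0.6696161   1.12647586  5.60601823] [ 0.09058697  0.0205321  -0.01414175]
14.45 [548.12277363 112.07838616 287.66759768] [-0.59320061  0.75365483  5.89703681] [0.10202196 0.04859126 0.03671838]
14.5 [548.11036678 112.05938487 287.64386547] [-0.50289559  1.75209107  6.12059134] [0.04245413 0.03925711 0.02553644]
14.55 [548.13077793 112.05352858 287.68124692] [-0.55386293  0.230009    5.16855352] [ 0.07096558  0.07289576 -0.03159291]
```

arm_command --plan '[{"dx": 0, "dy": 0, "dz": 0.6, "wx": 0, "wy": 0, "wz": 0, "jaw": 1}, {"dx": 0, "dy": 0, "dz": 0.6, "wx": 0, "wy": 0, "wz": 0, "jaw": 1}]'

```text
time: 14.75
tool_pos: [548.1, 112.1, 287.5]
tcp_rot: [180.0, 0.0, -179.0]
ft_force: [-3.2, -0.0, 7.8]
finger_gap: 12.6
```

arm_command --plan '[{"dx": 0, "dy": 0, "dz": 0.5, "wx": 0, "wy": 0, "wz": 0, "jaw": 1}, {"dx": 0, "dy": 0, "dz": 0.5, "wx": 0, "wy": 0, "wz": 0, "jaw": 1}]'

```text
time: 14.95
tool_pos: [548.1, 112.1, 287.4]
tcp_rot: [180.0, 0.0, -179.0]
ft_force: [-3.5, 0.9, 12.3]
finger_gap: 13.1
```

Run:
```python
from h import *
for i in range(4):
    s=snapshot("side");st=sense();print(st["time"],st["tool_pos"],st["ft_force"],st["wrist_torque"],st["finger_gap"])
c=cv2.resize(s["pixels"][165:250,225:315],None,fx=7,fy=7)[:595,:,::-1];cv2.imwrite("pics/c3.png",c)
```

```text
15.0 [548.14793026 112.07505844 287.40757371] [-4.55433039  0.40809339 10.87465817] [0.01554751 0.6686475  0.02062841] 12.976859699096035
15.05 [548.12864368 112.05683808 287.39088182] [-4.93321326  0.32968182 11.74873276] [0.02772044 0.67782525 0.04687762] 12.909820529432007
15.1 [548.15145845 112.06197086 287.41070879] [-5.09507959  1.10776714 12.06806786] [ 0.03523571  0.68978483 -0.04216436] 12.746553601962482
15.15 [548.1338057  112.06862695 287.42146694] [-5.20075843  0.68900388 11.77558087] [ 0.03512176  0.66186058 -0.01088544] 13.319333409069342
```

View pics/c3.png

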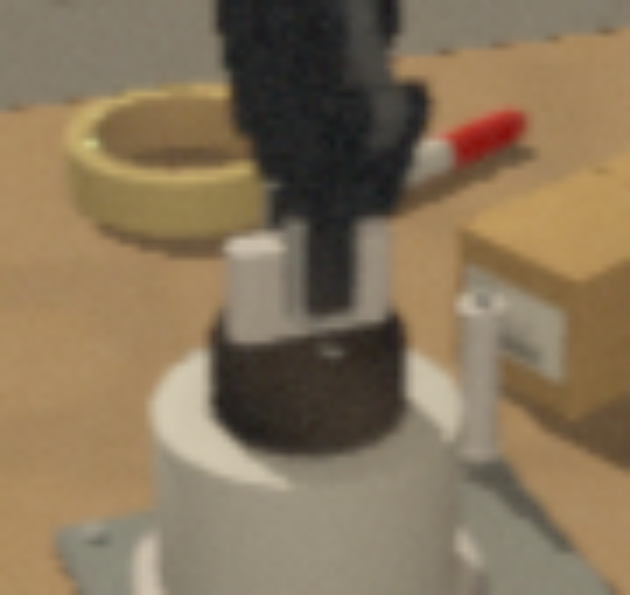

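The bottom was felt at z = 287.5, where force rose to about 13 N. I'll back off to 1 mm above it (commanded z now 286.5, so up 2 mm), then turn clockwise.

arm_command --plan '[{"dx": 0, "dy": 0, "dz": -1, "wx": 0, "wy": 0, "wz": 0, "jaw": 1}, {"dx": 0, "dy": 0, "dz": -2, "wx": 0, "wy": 0, "wz": 0, "jaw": 1}, {"dx": 0, "dy": 0, "dz": -2, "wx": 0, "wy": 0, "wz": 0, "jaw": 1}]'

```text
time: 15.45
tool_pos: [548.1, 112.1, 288.7]
tcp_rot: [180.0, 0.0, -179.0]
ft_force: [-0.1, 1.5, 5.7]
finger_gap: 13.1
```

arm_command --plan '[{"dx": 0, "dy": 0, "dz": 0, "wx": 0, "wy": 0, "wz": 0.04, "jaw": 1}, {"dx": 0, "dy": 0, "dz": 0, "wx": 0, "wy": 0, "wz": 0.1, "jaw": 1}, {"dx": 0, "dy": 0, "dz": 0, "wx": 0, "wy": 0, "wz": 0.17, "jaw": 1}, {"dx": 0, "dy": 0, "dz": 0, "wx": 0, "wy": 0, "wz": 0.24, "jaw": 1}, {"dx": 0, "dy": 0, "dz": 0, "wx": 0, "wy": 0, "wz": 0.3, "jaw": 1}, {"dx": 0, "dy": 0, "dz": 0, "wx": 0, "wy": 0, "wz": 0.3, "jaw": 1}]' --squeeze 80

```text
time: 16.05
tool_pos: [548.4, 111.8, 288.7]
tcp_rot: [-180.0, 0.1, 163.7]
ft_force: [1.0, -0.3, 5.2]
finger_gap: 12.4
```

Run:
```python
from h import *
for i in range(3):
    s=snapshot("side");st=sense();print(st["time"],st["tool_pos"],st["tcp_rot"],st["ft_force"],st["wrist_torque"],st["finger_gap"])
```

```text
16.1 [548.35018269 111.78880925 288.72606633] [-1.79986925e+02  5.81841926e-02  1.63767987e+02] [ 0.99704372 -0.82435222  5.07766337] [-0.19284782 -0.14072958 -0.01889229] 12.515291688106673
16.15 [548.35410486 111.78655418 288.73989014] [-1.79987830e+02  6.06755415e-02  1.63791460e+02] [ 1.027256   -0.39775614  5.15560044] [-0.19641364 -0.109875   -0.04496728] 12.692200785993883
16.2 [548.32680797 111.80082061 288.72261127] [-1.79987221e+02  5.68869745e-02  1.63798992e+02] [0.94564926 0.36770011 5.10634865] [-0.19585697 -0.09842013 -0.0544947 ] 12.204354092400854
```

arm_command --plan '[{"dx": 0, "dy": 0, "dz": 0, "wx": 0, "wy": 0, "wz": 0.06, "jaw": 1}, {"dx": 0, "dy": 0, "dz": 0, "wx": 0, "wy": 0, "wz": 0.14, "jaw": 1}, {"dx": 0, "dy": 0, "dz": 0, "wx": 0, "wy": 0, "wz": 0.22, "jaw": 1}, {"dx": 0, "dy": 0, "dz": 0, "wx": 0, "wy": 0, "wz": 0.3, "jaw": 1}, {"dx": 0, "dy": 0, "dz": 0, "wx": 0, "wy": 0, "wz": 0.38, "jaw": 1}, {"dx": 0, "dy": 0, "dz": 0, "wx": 0, "wy": 0, "wz": 0.46, "jaw": 1}, {"dx": 0, "dy": 0, "dz": 0, "wx": 0, "wy": 0, "wz": 0.54, "jaw": 1}, {"dx": 0, "dy": 0, "dz": 0, "wx": 0, "wy": 0, "wz": 0.62, "jaw": 1}, {"dx": 0, "dy": 0, "dz": 0, "wx": 0, "wy": 0, "wz": 0.7, "jaw": 1}, {"dx": 0, "dy": 0, "dz": 0, "wx": 0, "wy": 0, "wz": 0.7, "jaw": 1}]'

```text
time: 17.2
tool_pos: [548.2, 111.7, 288.6]
tcp_rot: [-180.0, 0.0, 123.5]
ft_force: [0.8, -0.6, 5.8]
finger_gap: 12.4
```

arm_command --plan '[{"dx": 0, "dy": 0, "dz": 0, "wx": 0, "wy": 0, "wz": 0.06, "jaw": 1}, {"dx": 0, "dy": 0, "dz": 0, "wx": 0, "wy": 0, "wz": 0.14, "jaw": 1}, {"dx": 0, "dy": 0, "dz": 0, "wx": 0, "wy": 0, "wz": 0.22, "jaw": 1}, {"dx": 0, "dy": 0, "dz": 0, "wx": 0, "wy": 0, "wz": 0.3, "jaw": 1}, {"dx": 0, "dy": 0, "dz": 0, "wx": 0, "wy": 0, "wz": 0.38, "jaw": 1}, {"dx": 0, "dy": 0, "dz": 0, "wx": 0, "wy": 0, "wz": 0.45, "jaw": 1}, {"dx": 0, "dy": 0, "dz": 0, "wx": 0, "wy": 0, "wz": 0.5, "jaw": 1}, {"dx": 0, "dy": 0, "dz": 0, "wx": 0, "wy": 0, "wz": 0.5, "jaw": 1}]'

```text
time: 18.0
tool_pos: [548.1, 111.6, 288.5]
tcp_rot: [-180.0, 0.0, 94.9]
ft_force: [-0.5, -0.7, 5.7]
finger_gap: 12.3
```

Run:
```python
from h import *
for i in range(2):
    s=snapshot("side");st=sense();print(st["time"],st["tool_pos"],st["tcp_rot"],st["ft_force"],st["wrist_torque"],st["finger_gap"])
c=cv2.resize(s["pixels"][165:250,225:315],None,fx=7,fy=7)[:595,:,::-1];cv2.imwrite("pics/c4.png",c)
```

```text
18.05 [548.11354476 111.70585016 288.45732917] [-1.79993151e+02  3.93667468e-02  9.50130285e+01] [-0.38708643 -0.89622272  4.82180822] [-0.25764879  0.23308736  0.00054326] 12.491261632838594
18.1 [548.13734005 111.67838412 288.47151404] [-1.79996488e+02  4.09776550e-02  9.50336761e+01] [ 0.43372803 -1.31049892  5.17238087] [-0.22537778  0.21977612 -0.08641367] 12.282927566403691
```

View pics/c4.png

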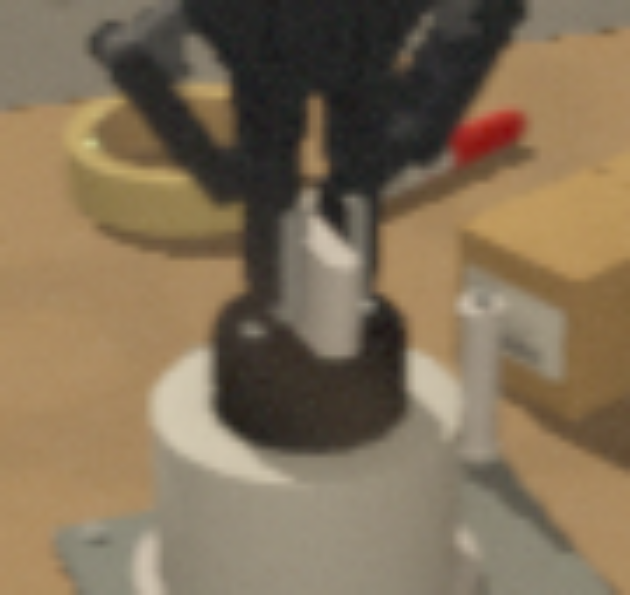

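The cap is turned 86°. Now I'll ease it up and watch for the seats.

arm_command --plan '[{"dx": 0, "dy": 0, "dz": -1, "wx": 0, "wy": 0, "wz": 0, "jaw": 1}, {"dx": 0, "dy": 0, "dz": -2, "wx": 0, "wy": 0, "wz": 0, "jaw": 1}, {"dx": 0, "dy": 0, "dz": -2, "wx": 0, "wy": 0, "wz": 0, "jaw": 1}]'

```text
time: 18.4
tool_pos: [548.1, 111.7, 290.5]
tcp_rot: [-180.0, 0.0, 95.0]
ft_force: [-0.4, -1.8, 4.9]
finger_gap: 12.2
```

arm_command --plan '[{"dx": 0, "dy": 0, "dz": -1, "wx": 0, "wy": 0, "wz": 0, "jaw": 1}, {"dx": 0, "dy": 0, "dz": -1, "wx": 0, "wy": 0, "wz": 0, "jaw": 1}]'

```text
time: 18.6
tool_pos: [548.1, 111.8, 291.5]
tcp_rot: [-180.0, 0.0, 95.0]
ft_force: [-0.1, -3.0, 4.3]
finger_gap: 12.3
```

arm_command --plan '[{"dx": 0, "dy": 0, "dz": -0.5, "wx": 0, "wy": 0, "wz": 0, "jaw": 1}, {"dx": 0, "dy": 0, "dz": -0.5, "wx": 0, "wy": 0, "wz": 0, "jaw": 1}]'

```text
time: 18.8
tool_pos: [548.1, 111.8, 291.9]
tcp_rot: [-180.0, 0.0, 95.0]
ft_force: [1.5, -3.6, 3.3]
finger_gap: 12.4
```

arm_command --plan '[{"dx": 0, "dy": 0, "dz": -0.5, "wx": 0, "wy": 0, "wz": 0, "jaw": 1}, {"dx": 0, "dy": 0, "dz": -0.5, "wx": 0, "wy": 0, "wz": 0, "jaw": 1}]'

```text
time: 19.0
tool_pos: [548.1, 111.9, 292.4]
tcp_rot: [-180.0, 0.0, 95.0]
ft_force: [1.1, -3.4, 3.9]
finger_gap: 12.5
```

arm_command --plan '[{"dx": 0, "dy": 0, "dz": -0.5, "wx": 0, "wy": 0, "wz": 0, "jaw": 1}, {"dx": 0, "dy": 0, "dz": -0.5, "wx": 0, "wy": 0, "wz": 0, "jaw": 1}]'

```text
time: 19.2
tool_pos: [548.1, 112.0, 292.9]
tcp_rot: [-180.0, 0.0, 95.1]
ft_force: [0.4, -3.2, 3.9]
finger_gap: 12.6
```

arm_command --plan '[{"dx": 0, "dy": 0, "dz": -0.5, "wx": 0, "wy": 0, "wz": 0, "jaw": 1}, {"dx": 0, "dy": 0, "dz": -0.5, "wx": 0, "wy": 0, "wz": 0, "jaw": 1}]'

```text
time: 19.4
tool_pos: [548.0, 112.1, 293.1]
tcp_rot: [-180.0, 0.0, 95.1]
ft_force: [2.0, -3.1, 1.0]
finger_gap: 12.1
```

Run:
```python
from h import *
for i in range(3):
    s=snapshot("side");st=sense();print(st["time"],st["tool_pos"],st["tcp_rot"],st["ft_force"],st["wrist_torque"],st["finger_gap"])
c=cv2.resize(s["pixels"][165:250,225:315],None,fx=7,fy=7)[:595,:,::-1];cv2.imwrite("pics/c5.png",c)
```

```text
19.45 [548.05928072 112.03818003 293.08711841] [-1.79991903e+02  4.03855170e-04  9.50549233e+01] [ 2.12463253 -3.60997493 -0.64576306] [-0.54687678 -0.37234668  0.08915227] 12.43008993203667
19.5 [548.04187571 112.03217414 293.0854125 ] [-1.79990429e+02  4.88500944e-04  9.50526596e+01] [ 2.52739913 -2.90086078  0.32256807] [-0.60704278 -0.37580759  0.05066065] 12.548914244497952
19.55 [548.04428691 112.0423599  293.06365714] [-1.79989112e+02 -5.87735637e-04  9.50512726e+01] [ 3.16936438 -2.90911265 -0.52688982] [-0.62413308 -0.36778135  0.0444201 ] 12.303033255476043
```

View pics/c5.png

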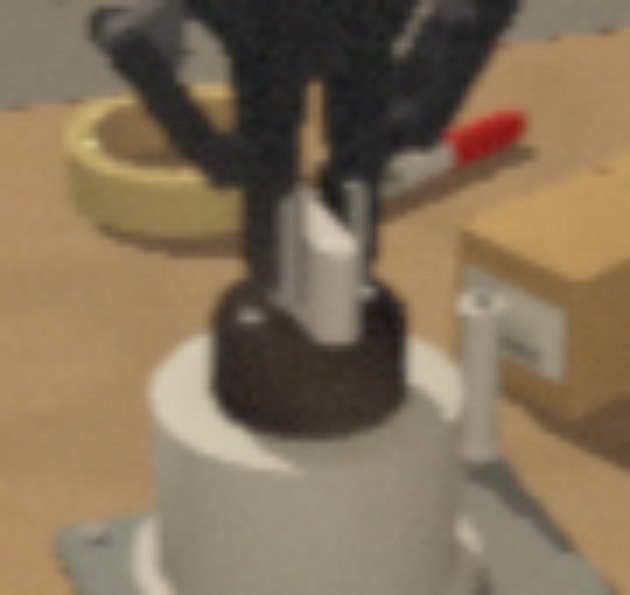

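The load went onto the lugs at z≈293.1, which is 3.5 mm above the free-turn depth, so the cap is seated. I'll relieve it slightly and let go.

arm_command --plan '[{"dx": 0, "dy": 0, "dz": -0.2, "wx": 0, "wy": 0, "wz": 0, "jaw": 1}, {"dx": 0, "dy": 0, "dz": -0.2, "wx": 0, "wy": 0, "wz": 0, "jaw": 0.8}, {"dx": 0, "dy": 0, "dz": -0.2, "wx": 0, "wy": 0, "wz": 0, "jaw": 0.7}, {"dx": 0, "dy": 0, "dz": -0.2, "wx": 0, "wy": 0, "wz": 0, "jaw": 0.5}, {"dx": 0, "dy": 0, "dz": -0.2, "wx": 0, "wy": 0, "wz": 0, "jaw": 0.4}, {"dx": 0, "dy": 0, "dz": -0.2, "wx": 0, "wy": 0, "wz": 0, "jaw": 0.4}, {"dx": 0, "dy": 0, "dz": -0.2, "wx": 0, "wy": 0, "wz": 0, "jaw": 0.4}]' --squeeze 30

```text
time: 20.25
tool_pos: [548.1, 112.1, 293.7]
tcp_rot: [180.0, -0.0, 95.1]
ft_force: [0.8, 0.3, -0.3]
finger_gap: 51.3
```

Run:
```python
from h import *
for i in range(2):
    s=snapshot("side");st=sense();print(st["time"],st["tool_pos"],st["tcp_rot"],st["ft_force"],st["wrist_torque"],st["finger_gap"])
c=cv2.resize(s["pixels"][165:250,225:315],None,fx=7,fy=7)[:595,:,::-1];cv2.imwrite("pics/c6.png",c)
```

```text
20.3 [548.07003995 112.08010113 293.63006611] [-1.79999067e+02 -3.93841152e-03  9.50537930e+01] [-0.81269568  0.09884769 -0.22075406] [-0.00559982  0.01268163  0.04358368] 51.397597255050705
20.35 [548.06506406 112.06361777 293.61119512] [-1.79997882e+02 -3.73171104e-03  9.50515650e+01] [ 0.78271396  0.37789309 -0.05097105] [-0.02635549  0.03943018 -0.00158532] 50.9287631711227
```

View pics/c6.png

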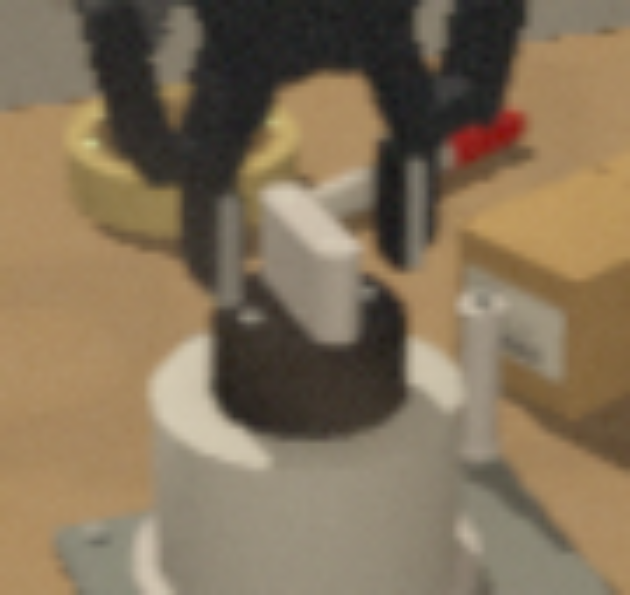

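The cap holds: its lower edge stays at crop y≈435, against ≈405 if it had risen free. I'll retreat and look from above.

arm_command --plan '[{"dx": 0, "dy": 0, "dz": -8, "wx": 0, "wy": 0, "wz": 0, "jaw": 0.4}, {"dx": 0, "dy": 0, "dz": -25, "wx": 0, "wy": 0, "wz": 0, "jaw": 0.4}, {"dx": 0, "dy": 0, "dz": -50, "wx": 0, "wy": 0, "wz": 0, "jaw": 0.4}, {"dx": 0, "dy": 0, "dz": -80, "wx": 0, "wy": 0, "wz": 0, "jaw": 0.4}, {"dx": 10, "dy": 0, "dz": -105, "wx": 0, "wy": 0, "wz": 0, "jaw": 0.4}, {"dx": 40, "dy": 0, "dz": -115, "wx": 0, "wy": 0, "wz": 0, "jaw": 0.4}, {"dx": 75, "dy": 0, "dz": -115, "wx": 0, "wy": 0, "wz": 0, "jaw": 0.4}, {"dx": 110, "dy": 0, "dz": -115, "wx": 0, "wy": 0, "wz": 0, "jaw": 0.4}, {"dx": 145, "dy": 0, "dz": -115, "wx": 0, "wy": 0, "wz": 0, "jaw": 0.4}, {"dx": 180, "dy": 0, "dz": -115, "wx": 0, "wy": 0, "wz": 0, "jaw": 0.4}, {"dx": 210, "dy": 0, "dz": -115, "wx": 0, "wy": 0, "wz": 0, "jaw": 0.4}, {"dx": 220, "dy": 0, "dz": -115, "wx": 0, "wy": 0, "wz": 0, "jaw": 0.4}]'

```text
time: 21.55
tool_pos: [527.9, 333.8, 409.1]
tcp_rot: [180.0, -0.1, 95.2]
ft_force: [0.8, -0.3, 0.4]
finger_gap: 51.4
```

Run:
```python
from h import *
ims=[]
for c in("side","top"):
    s=snapshot(c);save(s,"e"+c);u,v=map(int,proj(s,[548,112,110]))
    ims.append(cv2.resize(s["pixels"][v-40:v+40,u-40:u+40],None,fx=5,fy=5)[:,:,::-1])
    if c=="top":
        sub=s["pixels"][v-12:v+12,u-14:u+14].astype(int)
        # bar direction: bright inside dark housing
    print(proj(s,[548,112,143-3]))
cv2.imwrite("pics/e1.png",np.hstack(ims));print(sense()["tool_pos"],sense()["time"])
```

```text
[np.float64(268.5401597259076), np.float64(197.46235262998934)]
[np.float64(271.2741190871515), np.float64(204.89543875924403)]
[528.32403081 332.2952669  408.88093037] 21.65
```

View pics/e1.png

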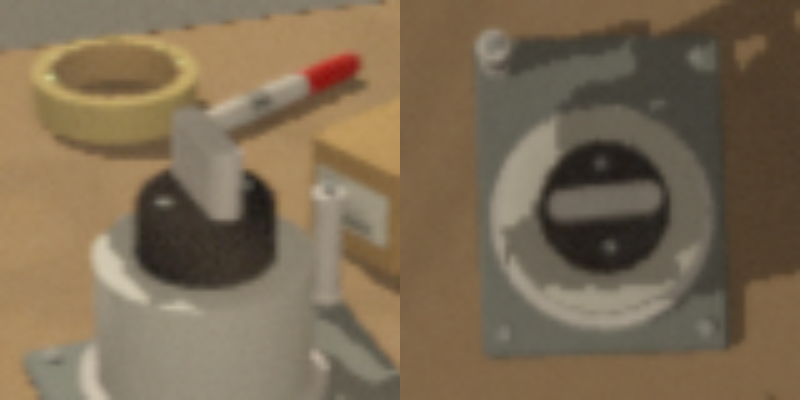

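View pics/etop.png

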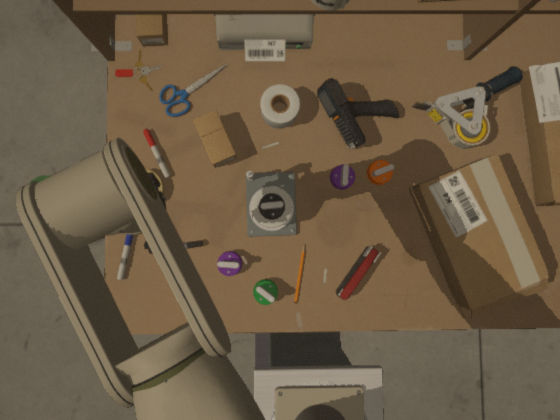

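Run:
```python
import cv2,numpy as np
from h import *
s=snapshot("side");img=s["pixels"].astype(int).sum(2)//3
print(img[215:236,268],img[215:236,264])
for n,f in(("c1",7),("c5",7),("c6",7)):
    c=cv2.imread(f"pics/{n}.png").astype(int).sum(2)//3
    print(n,[c[(r-165)*7+3,(268-225)*7+3] for r in range(215,236)])
```

```text
[ 55  51  55  52  48  49  51  54  49  51  50  54  76 119 124 127 137 150
 145 142 140] [ 48  53  48  52  43  47  52  46  46  42  43  53  87 122 127 143 178 154
 142 142 141]
c1 [np.int64(50), np.int64(51), np.int64(51), np.int64(53), np.int64(54), np.int64(53), np.int64(54), np.int64(60), np.int64(75), np.int64(121), np.int64(124), np.int64(128), np.int64(134), np.int64(143), np.int64(141), np.int64(141), np.int64(143), np.int64(140), np.int64(140), np.int64(143), np.int64(140)]
c5 [np.int64(51), np.int64(52), np.int64(51), np.int64(51), np.int64(52), np.int64(52), np.int64(52), np.int64(51), np.int64(48), np.int64(51), np.int64(46), np.int64(52), np.int64(74), np.int64(118), np.int64(126), np.int64(130), np.int64(136), np.int64(152), np.int64(144), np.int64(144), np.int64(143)]
c6 [np.int64(50), np.int64(53), np.int64(49), np.int64(49), np.int64(53), np.int64(51), np.int64(54), np.int64(52), np.int64(48), np.int64(48), np.int64(46), np.int64(51), np.int64(76), np.int64(119), np.int64(128), np.int64(130), np.int64(134), np.int64(140), np.int64(144), np.int64(144), np.int64(143)]
```

The cap's lower edge is in the same pixel row before release, after release and now, so the lock is holding.

```bash
python3 -c "
from bench import *
print(hand_in())"
```

```text
the job is handed in; nothing more can be done
None
```

The black cap is locked on the spindle and holds by itself. I handed the job in at about 22 s.

- **Fitting:** I lined the finger bar up with the lugs and lowered the cap. It met the roll at a tool height of about 305 mm.
- **Pressing:** The spindle's nose struck the cap's ceiling about 17.7 mm further down. The load peaked at about 14 N, against the 25 N limit.
- **Turning and seating:** I backed off 1 mm and turned the cap 86° clockwise. Easing up, I felt the lugs take the load at about 293 mm, which is 3.5 mm above the depth where it comes free.
- **Checks after letting go:** With the gripper clear, the side camera shows the cap's lower edge in the same pixel row as before I let go. An unlocked cap would have sprung back up by several pixels. The top camera shows the bar turned about 86° from the lugs. The other things on the bench look unmoved by eye.
- **Not fully clean:** While easing up there was a small sideways force of 3–4 N. It disappeared when I released the cap. No check failed.

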